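# Turn the drum mixer's filler neck to the top by its spokes

### The job

Turn the drum of the bench mixer by pushing its spokes round with the fingertips, one spoke after another, until the red-capped filler neck points straight up, then leave it at rest there and take the hand away. Push only: do not take a spoke between the fingers, do not touch the neck or its cap, and do not shove or lift the mixer. Leave the jar, the tip box and the beaker where they stand.

Things in the scene. Friction and masses are not known exactly. Their poses are not given: they have to be found in the camera images.
- mixer: Drum mixer, loose on the bench, about 3.5 kg: grey stand, base 170 (x) x 200 (y) x 16 mm, one post 20 mm thick at x = -48 mm, 60 mm wide, 191 mm high, carrying a white drum (110 mm diameter, x -30 to 30 mm) with a red stripe on its +x face towards the neck. Origin: centre of its underside; x runs level along the axle, z up. The axle lies 165 mm above the origin; spokes and neck turn in the plane x = 0.
- drum (a joint): Turn of the drum, rad, endless either way. 0 or any multiple of 2 pi: neck straight up. At value t the neck points along (0, -sin t, cos t) in the mixer frame: growing t carries the top side to the mixer's -y. Starts with the neck at least 95 degrees from straight up. Stiff axle (friction 0.13 N m: about 1.2 N at a spoke's outer part): the drum stays where it is left.
- neck: Filler neck with red screw cap, part of the drum, pointing radially outwards. Origin: centre of the cap's top, 80 mm from the axle; z points outwards along the neck. Cap 26 mm diameter x 14 mm, white neck 20 mm diameter. It stands midway between spoke6 and spoke1, the two with yellow ends. Not to be touched.
- spoke1: Spoke 1 of six alike: straight round steel rod, 10 mm diameter, its rounded outer 40 mm yellow. Origin: its outer end, 140 mm from the axle; z points outwards along the spoke, x along the axle. It sits 30 degrees from the neck, on the side towards which the neck moves as the drum's joint value grows. From the drum's surface to its end it is free for 85 mm.
- spoke2: Spoke 2 of six alike: straight round steel rod, 10 mm diameter, its rounded outer 40 mm blue. Origin: its outer end, 140 mm from the axle; z points outwards along the spoke, x along the axle. It sits 90 degrees from the neck, on the side towards which the neck moves as the drum's joint value grows. From the drum's surface to its end it is free for 85 mm.
- spoke3: Spoke 3 of six alike: straight round steel rod, 10 mm diameter, its rounded outer 40 mm blue. Origin: its outer end, 140 mm from the axle; z points outwards along the spoke, x along the axle. It sits 150 degrees from the neck, on the side towards which the neck moves as the drum's joint value grows. From the drum's surface to its end it is free for 85 mm.
- spoke4: Spoke 4 of six alike: straight round steel rod, 10 mm diameter, its rounded outer 40 mm blue. Origin: its outer end, 140 mm from the axle; z points outwards along the spoke, x along the axle. It sits 210 degrees from the neck, on the side towards which the neck moves as the drum's joint value grows. From the drum's surface to its end it is free for 85 mm.
- spoke5: Spoke 5 of six alike: straight round steel rod, 10 mm diameter, its rounded outer 40 mm blue. Origin: its outer end, 140 mm from the axle; z points outwards along the spoke, x along the axle. It sits 270 degrees from the neck, on the side towards which the neck moves as the drum's joint value grows. From the drum's surface to its end it is free for 85 mm.
- spoke6: Spoke 6 of six alike: straight round steel rod, 10 mm diameter, its rounded outer 40 mm yellow. Origin: its outer end, 140 mm from the axle; z points outwards along the spoke, x along the axle. It sits 330 degrees from the neck, on the side towards which the neck moves as the drum's joint value grows. From the drum's surface to its end it is free for 85 mm.
- jar: Bystander: glass sample jar with red cap, 56 mm diameter, 85 mm high. Origin: centre of its underside.
- tipbox: Bystander: blue box of pipette tips, 75 x 60 x 56 mm high. Origin: centre of its underside.
- beaker: Bystander: open glass beaker, 70 mm diameter, 90 mm high. Origin: centre of its underside.

How it is judged (in metres and radians):
At the end, for the whole second after the job is handed in: The red-capped neck points straight up within 0.09 rad (5 degrees) and the drum is at rest (under 0.05 rad/s); the mixer stands upright within 30 mm of where it stood; jar, tip box and beaker stand upright within 20 mm of where they stood (angle between neck's own z axis and vertical below 0.09 rad and velocity of joint drum between -0.05 and 0.05 rad/s and distance of mixer from where it was at the start of the episode below 0.03 m and angle between mixer's own z axis and vertical below 0.08 rad and distance of each of jar, tipbox, beaker from where it was at the start of the episode below 0.02 m and angle between each of jar, tipbox, beaker's own z axis and vertical below 0.3 rad); the robot touches nothing.
It fails at once if the filler neck or its cap is touched (contact force between any of the fingers, the arm and neck above 0.5 N).
It fails at once if a spoke is taken between the fingers instead of being pushed ((contact force between the fingers and spoke1 above 0.5 N and y of the grasp point in the frame of spoke1 between -0.006 and 0.006 m and x of the grasp point in the frame of spoke1 between -0.012 and 0.012 m and z of the grasp point in the frame of spoke1 between -0.09 and 0.012 m) or (contact force between the fingers and spoke2 above 0.5 N and y of the grasp point in the frame of spoke2 between -0.006 and 0.006 m and x of the grasp point in the frame of spoke2 between -0.012 and 0.012 m and z of the grasp point in the frame of spoke2 between -0.09 and 0.012 m) or (contact force between the fingers and spoke3 above 0.5 N and y of the grasp point in the frame of spoke3 between -0.006 and 0.006 m and x of the grasp point in the frame of spoke3 between -0.012 and 0.012 m and z of the grasp point in the frame of spoke3 between -0.09 and 0.012 m) or (contact force between the fingers and spoke4 above 0.5 N and y of the grasp point in the frame of spoke4 between -0.006 and 0.006 m and x of the grasp point in the frame of spoke4 between -0.012 and 0.012 m and z of the grasp point in the frame of spoke4 between -0.09 and 0.012 m) or (contact force between the fingers and spoke5 above 0.5 N and y of the grasp point in the frame of spoke5 between -0.006 and 0.006 m and x of the grasp point in the frame of spoke5 between -0.012 and 0.012 m and z of the grasp point in the frame of spoke5 between -0.09 and 0.012 m) or (contact force between the fingers and spoke6 above 0.5 N and y of the grasp point in the frame of spoke6 between -0.006 and 0.006 m and x of the grasp point in the frame of spoke6 between -0.012 and 0.012 m and z of the grasp point in the frame of spoke6 between -0.09 and 0.012 m)).
It fails at once if the mixer is shoved more than 30 mm, lifted or tipped (distance of mixer from where it was at the start of the episode above 0.03 m or height (world z) of mixer above 0.01 m or angle between mixer's own z axis and vertical above 0.08 rad).
It fails at once if a bystander is displaced more than 20 mm, lifted or tipped (distance of any of jar, tipbox, beaker from where it was at the start of the episode above 0.02 m or height (world z) of any of jar, tipbox, beaker above 0.012 m or angle between any of jar, tipbox, beaker's own z axis and vertical above 0.3 rad).
It also fails if it takes over 58 s, if anything falls off the work surface, if the arm or the gripper's body presses on something with over 40 N, if the wrist force passes 120 N, or if a joint passes its speed limit or range.

### The arm

A 6-joint arm with a two-finger parallel gripper is mounted at the origin on the work surface. World frame = base frame: x ahead of the robot, y to its left, z up, the work surface at z = 0. Lengths are in mm, angles in rad, forces in N, time in s.
With the tool pointing down it reaches from about 275 to 1000 mm from the base axis. Payload 8.4 kg.
Tool frame: the origin (TCP) lies on the centre line of the jaws, within the pads' length; the fingertips stand 14 mm ahead of it and the grasp point (between the pads) lies 5 mm behind it; z points along the fingers, y is the line along which they close (so a half turn about z gives the same grasp; the last joint's range is limited). The gripper opens to 85 mm and grips with 20 to 120 N. Pads are 22 mm wide; open, the fingers measure 114 mm over their backs; the gripper's body (76 mm by 85 mm) begins 54 mm behind the grasp point. The pads swing forward as they close: fully open they stand 13 mm farther back than shut.
Start: joints at [1.188, 0.353, 1.633, -0, 1.155, -0.002], TCP at [232.288, 580.233, 224.981] pointing down, gripper open.
Joint ranges: [-2.63, 2.63], [-0.92, 2.1], [0.06, 2.66], [-1.3, 4.44], [0, 2.69], [-3.02, 3.02]. Speed limits (rad/s): [2.22, 2.22, 2.79, 3.14, 3.14, 3.14].

### API

Orientations are given as [roll, pitch, yaw] about the fixed x, y, z axes, in that order (R = Rz(yaw) Ry(pitch) Rx(roll)).
In Python, from workcell import robot gives the robot as it stands. The module is installed in compiled form; this text tells all that it offers.
- The arm moves only by the tool jog_arm, never from a script. Its argument "steps" is a list of rows, each a list of 2 entries, a list of its own where there are three numbers: the shift along the tool's x, y, z each as a share of 0.08 m, from -1 to 1, then the turn about the tool's z as a share of 0.12 rad, from -1 to 1. A call has 1 to 5 rows; each row shifts and turns the commanded pose from where the row before left it, along the tool's axes as they then stand; what a row does not reach is not made up. A row lasts 1/12 s, in which the tool goes at most 41.7 mm and 7.16 degrees, less where a joint would pass 70% of its speed; a pose out of reach is approached as far as the arm can. A call with a number of a shift or a turn outside -1 to 1 is refused whole. A call with a gripper value outside its range is refused whole. "jaw" is the opening, from 0 (shut) to 1 (fully open), set as the call begins (left out, the last holds). The fingers move at their own pace and stop on an object; "newtons" is the grip in N (left out, the last holds). Time passes only in rows, so rows that do not move let the fingers close. It gives the time, the measured TCP pose, the force, the opening and the grip force at its end, in the units of the state.
- robot.read_state(): the state, without advancing time (a new reading comes with each control period).
- robot.camera(name): name is "scene" or "top"; returns a dict with "img" (400x640x3 uint8, red, green, blue), "mtx" (3x3 intrinsics, pixels), "eye" and "attitude" of the camera in the world. Camera axes: x right, y down, z forward; pixel columns grow to the right and rows downward; lengths in mm; the calibration is good to about 2 mm. A picture is of the moment at which its call begins. There is no depth.
- robot.job_done(): hands the job in; it is judged then, once.
The state is a dict: "time": time; "q": joint angles; "dq": joint speeds; "tau": joint torques, N m; "position": TCP position; "orientation": TCP orientation; "ft_force": force on the tool from outside, world axes, zero at the start; "ft_torque": the same for the moment, N m; "gripper_width": finger opening in mm; "grip_force": force on a finger pad.
Only numpy, scipy, OpenCV 4.12 (cv2) and the standard library are available. Lean on these libraries where they do the work, as an engineer would, in place of code of your own. Each camera call takes 0.05 s, during which the arm holds its last target. There are 200 camera calls.

## Working session

There is one attempt and no reset: what is moved stays moved. The work goes in short steps, Python scripts to look and compute and a tool call to move; the robot and the scene stay as the last step left them, time stands still between calls to the robot, and variables do not carry over. Pictures are saved under pics/ and viewed, at most 10 in all, crops included, and the job is handed in when it is done.

Besides the shell and the picture viewer there is one more tool, called after ">>>" as name(argument=value, ...), one argument or row to a line, values as JSON. jog_arm: Moves the arm, as the interface text tells. Its arguments: {"type":"object","properties":{"steps":{"type":"array"},"jaw":{"type":"number"},"newtons":{"type":"number"}},"required":["steps"]}

```bash
mkdir -p pics
python3 - <<'E'
from workcell import robot
import cv2
for n in("scene","top"):
    c=robot.camera(n); cv2.imwrite(f"pics/{n}0.png",c["img"][:,:,::-1]); print(n,c["mtx"],c["eye"],c["attitude"])
print(robot.read_state())
E
```

```text
scene [[511.49900803   0.         313.53293898]
 [  0.         511.49900803 200.21423412]
 [  0.           0.           1.        ]] [1135.32215351 -486.58591169 1031.98416492] [-2.43354924  0.01746824  0.80580869]
top [[375.68038947   0.         319.49881831]
 [  0.         375.68038947 195.93652706]
 [  0.           0.           1.        ]] [483.03161191  16.88020624 980.40201205] [-3.0131247   0.02913427 -1.56452243]
{'time': 0.1, 'q': array([ 1.18760525e+00,  3.53560799e-01,  1.63405457e+00,  4.48042041e-05,
        1.15521328e+00, -2.37079213e-03]), 'dq': array([-0.00138252, -0.00150667, -0.00273426, -0.00036984,  0.00011587,
        0.00055917]), 'tau': array([ 1.38588330e-03, -6.06358194e+01, -3.42819607e+01,  1.40782358e-04,
        3.84333267e-03, -3.78896743e-06]), 'position': array([232.10826505, 579.83321762, 224.35028594]), 'orientation': array([-3.14035676e+00, -4.38982995e-05,  2.76075422e+00]), 'ft_force': array([0.70593596, 0.40586723, 0.83138978]), 'ft_torque': array([0.01444292, 0.02281695, 0.01087216]), 'grip_force': 0.0, 'gripper_width': 85.36578703575002}
```

View pics/scene0.png

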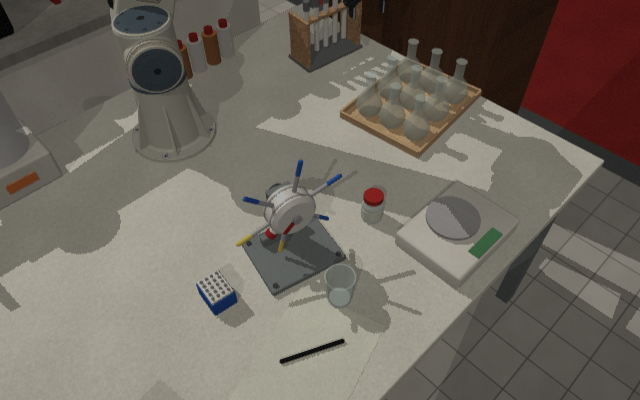

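View pics/top0.png

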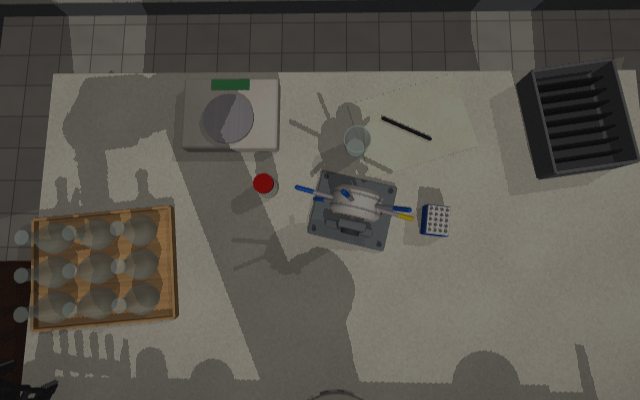

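The scene shows the drum at about (290,210), with the neck pointing down and left at (270,234). Yellow ends are near (240,243) and (282,248), and blue tips near (299,163), (340,177), (245,200) and (327,218). In the top view the base corners are about (322,171), (397,185), (384,250) and (309,234). The jar is at (263,183), the beaker at (356,140) and the tip box at (436,220). I'll enlarge the crops next.

```bash
cat > h.py <<'E'
import numpy as np, cv2
from scipy.spatial.transform import Rotation as R
def ray(c,p):
    d=np.linalg.inv(c["mtx"])@np.array([p[0],p[1],1.]); return R.from_euler("xyz",c["attitude"]).apply(d)
def onplane(c,p,p0,n):
    d=ray(c,p); e=np.array(c["eye"]); return e+d*(np.dot(np.array(p0)-e,n)/np.dot(d,n))
def onz(c,p,z): return onplane(c,p,[0,0,z],np.array([0,0,1.]))
def proj(c,P):
    q=R.from_euler("xyz",c["attitude"]).inv().apply(np.array(P)-c["eye"]); q=c["mtx"]@q; return q[:2]/q[2]
E
python3 - <<'E'
from workcell import robot
from h import *
t=robot.camera("top"); s=robot.camera("scene")
for q in [(322,171),(397,185),(384,250),(309,234)]: print(onz(t,q,16).round(1))
print("jar",onz(t,(263,183),85),"tip",onz(t,(436,220),56),"beaker",onz(t,(357,140),90))
a=cv2.resize(t["img"][150:270,250:460],None,fx=3.8,fy=3.8,interpolation=cv2.INTER_CUBIC)
b=cv2.resize(s["img"][150:300,190:350],None,fx=4,fy=4,interpolation=cv2.INTER_CUBIC)[:600]
a=cv2.convertScaleAbs(a,alpha=1.6)
b=cv2.convertScaleAbs(b,alpha=1.5)
cv2.imwrite("pics/a.png",a[:,:,::-1]);cv2.imwrite("pics/b.png",b[:,:,::-1])
for n,c in(("top",t),("scene",s)):
    h=cv2.cvtColor(c["img"],cv2.COLOR_RGB2HSV)
    for col,lo,hi in(("blue",(105,130,40),(125,255,255)),("yel",(22,120,60),(35,255,255)),("red",(0,150,60),(6,255,255))):
        m=cv2.inRange(h,lo,hi); k,_,st,ce=cv2.connectedComponentsWithStats(m)
        for i in range(1,k):
            if st[i][4]>8 and 190<ce[i][0]<460: print(n,col,st[i],ce[i].round(0))
E
```

```text
[673.2  39.6  16. ]
[ 636.5 -154.4   16. ]
[ 470.  -118.3   16. ]
[509.2  72.   16. ]
jar [629.8788407 181.0091402  85.       ] tip [ 543.8445964  -240.15114921   56.        ] beaker [735.24273785 -46.77288902  90.        ]
top blue [295 186  19   8  72] [304. 189.]
top blue [341 189   9   9  44] [345. 193.]
top blue [313 197  11   4  35] [318. 199.]
top blue [420 205  22  31 150] [425. 221.]
top blue [393 206  19   6  77] [402. 209.]
top yel [398 214  16   7  63] [406. 217.]
top red [253 173  21  20 316] [263. 183.]
scene blue [296 160   7  16  72] [299. 167.]
scene blue [327 174  15  11  58] [334. 179.]
scene blue [243 197  16   7  63] [251. 200.]
scene blue [319 215  10   5  27] [323. 217.]
scene blue [197 285  40  30 338] [220. 302.]
scene yel [236 234  17  12  70] [244. 240.]
scene yel [278 241   7  11  45] [281. 246.]
scene red [320   0   3   5  10] [321.   2.]
scene red [218  19   9   8  56] [222.  22.]
scene red [204  26   9   9  62] [208.  30.]
scene red [189  33   9   9  61] [193.  37.]
scene red [364 188  20  18 288] [373. 196.]
scene red [284 223  10  11  44] [289. 228.]
scene red [265 229  12  10  57] [270. 234.]
```

View pics/a.png

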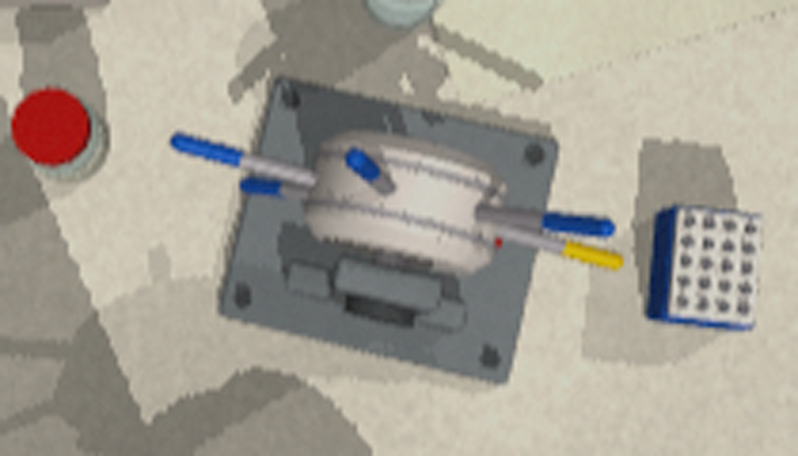

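View pics/b.png

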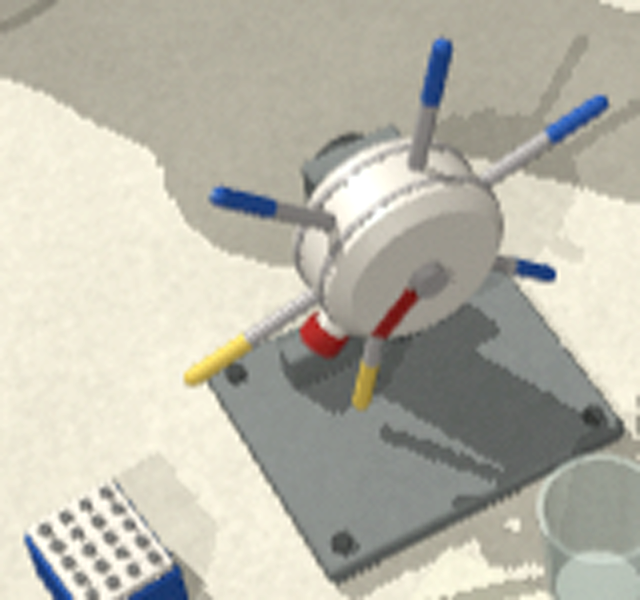

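```bash
cat >> h.py <<'E'
def mixpose(t,px):
    P=np.array([onz(t,p,16) for p in px]); TL,TR,BR,BL=P
    o=P.mean(0); o[2]=0
    y=(TL-TR)+(BL-BR); y[2]=0; y/=np.linalg.norm(y)
    x=(TL-BL)+(TR-BR); x[2]=0; x/=np.linalg.norm(x)
    yaw=np.arctan2(x[1],x[0]); yaw2=np.arctan2(-y[0],y[1])
    return o,yaw,yaw2
def tip(c,p,o,yaw):
    x=np.array([np.cos(yaw),np.sin(yaw),0]); y=np.array([-x[1],x[0],0]); A=o+[0,0,165]
    Q=onplane(c,p,A,x)-A; u=Q@y; v=Q[2]
    return np.hypot(u,v), np.degrees(np.arctan2(-u,v)), (u,v)
E
python3 - <<'E'
from workcell import robot
from h import *
t=robot.camera("top"); s=robot.camera("scene")
o,a,b=mixpose(t,[(323.7,170.5),(396.6,186.8),(382.4,250.8),(307.9,232.4)]); print(o,a,b)
yaw=(a+b)/2
for n,p in dict(A=(300.75,160.5),B=(341,175),C=(243.3,198.8),D=(328.3,218.3),E=(237,245),F=(280,251)).items(): print(n,tip(s,p,o,yaw))
for n,p in dict(B=(250+172/3.8,150+140/3.8),A=(250+352/3.8,150+155/3.8),C=(250+612/3.8,150+228/3.8),E=(250+622/3.8,150+262/3.8)).items(): print(n,tip(t,p,o,yaw))
E
```

```text
[571.88343388 -39.35929669   0.        ] -0.23740300036336864 -0.2290879457608789
A (np.float64(138.66721435244293), np.float64(-14.01250373877344), (np.float64(33.575997199252264), np.float64(134.54088132735774)))
B (np.float64(137.71244354105175), np.float64(-74.26500227032638), (np.float64(132.55184560008797), np.float64(37.34602166306081)))
C (np.float64(138.75543925898637), np.float64(45.96877443157286), (np.float64(-99.75976495759696), np.float64(96.44200962007824)))
D (np.float64(138.79337846379698), np.float64(-133.85601146805786), (np.float64(100.0815810956216), np.float64(-96.1627736226202)))
E (np.float64(138.04287571482877), np.float64(105.7276525011104), (np.float64(-132.87469334716104), np.float64(-37.41859702764896)))
F (np.float64(137.57077522839154), np.float64(165.54764300625368), (np.float64(-34.334209219591166), np.float64(-133.21741730797055)))
B (np.float64(138.88242335530668), np.float64(-75.50733976908683), (np.float64(134.46314393743938), np.float64(34.75615685748494)))
A (np.float64(141.93581072056406), np.float64(-14.458422849485205), (np.float64(35.438163328677106), np.float64(137.4405724114746)))
C (np.float64(140.28815834661424), np.float64(45.01278698569242), (np.float64(-99.22084428833001), np.float64(99.17656694499806)))
E (np.float64(137.68115635657168), np.float64(103.82459204950908), (np.float64(-133.69278231964523), np.float64(-32.898947875497356)))
```

Neck angle t ≈ +135.5°. Plan: with the fingers shut and the tool pointing down, push the +y-side spokes over and down until spoke 5 lies level on the +y side. That takes three pushes: spoke 3, spoke 4, then spoke 5. First I'll raise the arm and turn the tool so its x lies along the mixer's y.

>>> jog_arm(
  steps=[
    [[0,0,-0.4],1],
    [[0,0,-0.4],1],
    [[0,0,-0.4],1],
    [[0,0,-0.4],1],
    [[0,0,-0.2],1],
  ],
  jaw=0,
)

```text
time: 0.72
position: [232.7, 581.2, 373.4]
orientation: [3.138, -0.003, 2.155]
ft_force: [-0.9, 1.4, 0.3]
gripper_width: 25.7
grip_force: 0.0
```

>>> jog_arm(
  steps=[
    [[0,0,0],1],
    [[0,0,0],1],
    [[0,0,0],1],
    [[0,0,0],1],
    [[0,0,0],1],
  ],
)

```text
time: 1.13
position: [232.3, 580.1, 368.9]
orientation: [-3.142, 0.0, 1.555]
ft_force: [-0.1, 0.6, -0.2]
gripper_width: -0.1
grip_force: 0.0
```

>>> jog_arm(
  steps=[
    [[0,0,0],1],
    [[0,0,0],0.83],
    [[0,0,0],0],
    [[0,0,0],0],
  ],
)

```text
time: 1.47
position: [232.2, 580.2, 368.9]
orientation: [-3.142, 0.0, 1.344]
ft_force: [0.1, 0.3, 0.5]
gripper_width: -0.3
grip_force: 0.0
```

```bash
cat >> h.py <<'E'
O=np.array([571.9,-39.4,0]); YAW=-0.233
def st(robot,tgt=None):
    s=robot.read_state(); p=s["position"]; X=np.array([np.cos(YAW),np.sin(YAW)]); Y=np.array([-X[1],X[0]])
    d=p[:2]-O[:2]; w=s["orientation"][2]
    print("t",s["time"],"pos",p.round(1),"yaw err",round(w-(YAW+np.pi/2),3),"u %.1f mx %.1f vtip %.1f"%(d@Y,d@X,p[2]-14-165),"F",s["ft_force"].round(1),"w",round(s["gripper_width"],1),"q",s["q"].round(2))
    if tgt: e=np.array([tgt[0]-d@Y,tgt[1]-d@X,-(tgt[2]-(p[2]-179))]); print("shares",(e/80).round(2))
E
python3 -c "
from workcell import robot; from h import *; st(robot,(125,0,75))"
```

```text
t 1.4667 pos [232.2 580.2 368.9] yaw err 0.007 u 524.4 mx -473.5 vtip 189.9 F [0.1 0.3 0.5] w -0.3 q [1.19 0.26 1.45 0.   1.43 1.41]
shares [-4.99  5.92  1.44]
```

>>> jog_arm(
  steps=[
    [[-0.33,0.39,0],0],
    [[-0.33,0.39,0],0],
    [[-0.33,0.39,0],0],
    [[-0.33,0.39,0],0],
    [[-0.33,0.39,0],0],
  ],
)

```text
time: 1.88
position: [354.8, 414.6, 369.1]
orientation: [3.141, -0.0, 1.346]
ft_force: [1.6, 0.1, 0.4]
gripper_width: 0.3
grip_force: 0.0
```

>>> jog_arm(
  steps=[
    [[-0.33,0.39,0],0],
    [[-0.33,0.39,0],0],
    [[-0.33,0.39,0],0],
    [[-0.33,0.39,0],0],
    [[-0.33,0.39,0],0],
  ],
)

```text
time: 2.3
position: [476.9, 250.3, 369.3]
orientation: [3.141, -0.0, 1.345]
ft_force: [0.7, 0.7, 1.2]
gripper_width: -0.2
grip_force: 0.0
```

>>> jog_arm(
  steps=[
    [[-0.33,0.39,0],0],
    [[-0.33,0.39,0],0],
    [[-0.33,0.39,0],0],
    [[-0.33,0.39,0],0],
    [[-0.33,0.39,0],0],
  ],
)

```text
time: 2.72
position: [598.8, 86.2, 369.1]
orientation: [3.141, -0.0, 1.345]
ft_force: [0.5, -0.1, -0.6]
gripper_width: 0.1
grip_force: 0.0
```

>>> jog_arm(
  steps=[
    [[0,0,0],0],
    [[0,0,0],0],
  ],
)

```text
time: 2.88
position: [598.7, 86.1, 368.4]
orientation: [-3.141, 0.0, 1.341]
ft_force: [-1.0, 0.9, -0.5]
gripper_width: -0.2
grip_force: 0.0
```

```bash
python3 -c "
from workcell import robot; from h import *; st(robot,(125,0,65))"
```

```text
t 2.8833 pos [598.7  86.1 368.4] yaw err 0.003 u 128.3 mx -2.9 vtip 189.4 F [-1.   0.9 -0.5] w -0.2 q [ 0.14  0.22  1.5  -0.    1.42  0.37]
shares [-0.04  0.04  1.56]
```

>>> jog_arm(
  steps=[
    [[0,0.04,0.39],0],
    [[0,0,0.39],0],
    [[0,0,0.39],0],
    [[0,0,0.39],0],
  ],
)

```text
time: 3.22
position: [600.3, 88.5, 243.3]
orientation: [3.141, -0.001, 1.345]
ft_force: [1.1, 0.1, 0.1]
gripper_width: -0.2
grip_force: 0.0
```

>>> jog_arm(
  steps=[
    [[0,0,0.12],0],
    [[0,0,0.12],0],
    [[0,0,0.12],0],
    [[0,0,0.12],0],
    [[0,0,0.12],0],
  ],
)

```text
time: 3.63
position: [601.9, 87.9, 196.9]
orientation: [3.139, -0.001, 1.342]
ft_force: [-0.7, 0.3, 1.8]
gripper_width: -0.0
grip_force: 0.9
```

```bash
cat > look.py <<'E'
import sys
from workcell import robot; from h import *
st(robot)
c={n:robot.camera(n) for n in("scene","top")}
s=c["scene"]
x=np.array([np.cos(YAW),np.sin(YAW),0])
for n,im in c.items():
    h=cv2.cvtColor(im["img"],cv2.COLOR_RGB2HSV)
    for col,lo,hi in(("blue",(105,130,40),(125,255,255)),("yel",(22,120,60),(35,255,255)),("red",(0,150,60),(6,255,255))):
        m=cv2.inRange(h,lo,hi); k,_,S,ce=cv2.connectedComponentsWithStats(m)
        for i in range(1,k):
            if S[i][4]>15:
                r,a,_=tip(im,ce[i],O,YAW)
                if 60<r<150: print(n,col,"r %.0f ang %.1f n %d"%(r,a,S[i][4]))
if len(sys.argv)>1:
    b=cv2.resize(s["img"][110:310,190:430],None,fx=3,fy=3,interpolation=cv2.INTER_CUBIC)
    cv2.imwrite("pics/%s.png"%sys.argv[1],cv2.convertScaleAbs(b,alpha=1.5)[:,:,::-1])
E
python3 look.py c1
```

```text
t 3.6333 pos [601.9  87.9 196.9] yaw err 0.004 u 130.8 mx -0.2 vtip 17.9 F [-0.7  0.3  1.8] w -0.0 q [0.14 0.35 1.7  0.   1.09 0.37]
scene blue r 120 ang -14.9 n 73
scene blue r 114 ang -74.3 n 45
scene blue r 120 ang 43.9 n 65
scene blue r 120 ang -135.3 n 27
scene yel r 119 ang 103.6 n 69
scene yel r 120 ang 163.5 n 49
scene red r 62 ang 173.5 n 41
scene red r 76 ang 132.7 n 59
top blue r 109 ang -76.2 n 27
top blue r 121 ang -16.9 n 50
top blue r 119 ang 42.0 n 74
top yel r 118 ang 102.5 n 68
```

View pics/c1.png

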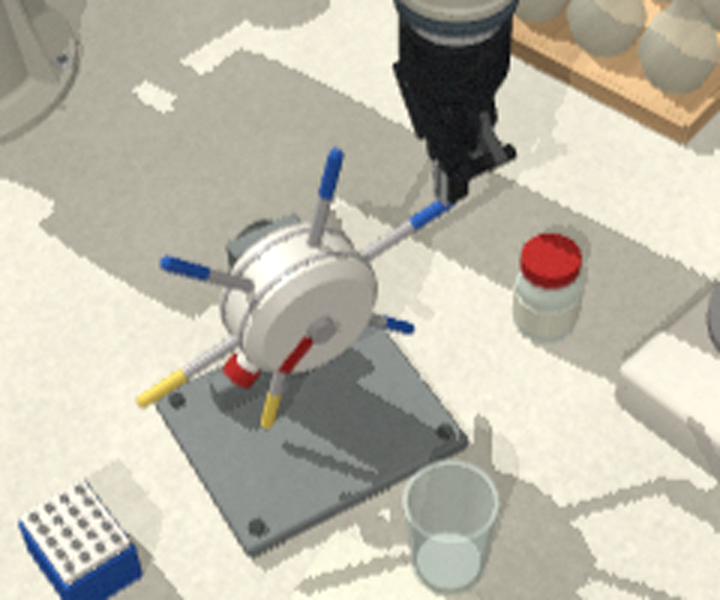

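The fingers stand at the end of spoke 3, around crop (455,200), and the drum has turned about 2°. The fingertip height doesn't match my geometry, so I'll project the TCP into the image.

Run:
```python
from workcell import robot
from h import *
p=robot.read_state()["position"]; print(p)
for n in("scene","top"):
    s=robot.camera(n); im=s["img"].copy()
    for dz,col in((0,(255,0,0)),(-14,(0,255,0)),(5,(255,0,255))):
        q=proj(s,p+[0,0,dz]); print(n,dz,q)
    x0,y0=(q-[35,25]).astype(int); b=cv2.convertScaleAbs(cv2.resize(im[y0:y0+65,x0-30:x0+70],None,fx=8,fy=8,interpolation=cv2.INTER_CUBIC),alpha=2.5)
    for dz,col in((0,(255,0,0)),(-14,(0,255,0)),(5,(255,0,255))):
        q=(proj(s,p+[0,0,dz])-[x0-30,y0])*8; cv2.circle(b,tuple(int(v) for v in q),4,col,-1)
    ang=np.radians(-76.3); X=np.array([np.cos(YAW),np.sin(YAW),0]); Y=np.array([-X[1],X[0],0])
    for r in(60,100,140):
        q=(proj(s,O+[0,0,165]-Y*r*np.sin(ang)+np.array([0,0,1])*r*np.cos(ang))-[x0-30,y0])*8; cv2.circle(b,tuple(int(v) for v in q),4,(255,255,0),-1)
    cv2.imwrite(f"pics/d_{n}.png",b[:,:,::-1])
a=[cv2.resize(cv2.imread(f"pics/d_{n}.png"),(480,312)) for n in("scene","top")]
cv2.imwrite("pics/d.png",cv2.resize(np.vstack(a),(460,598)))
```

```text
[600.67953373  87.44985768 195.38410847]
scene 0 [339.6647427  177.20841221]
scene -14 [339.53244371 181.45236196]
scene 5 [339.71259024 175.67353596]
top 0 [297.33069327 188.22570217]
top -14 [297.90020839 189.19024998]
top 5 [297.12244803 187.87301181]
```

View pics/d.png

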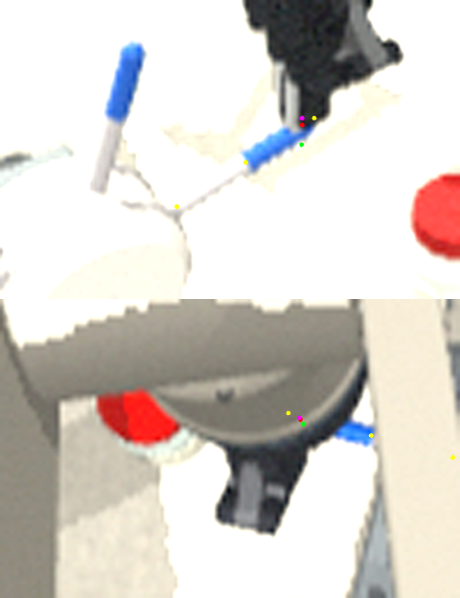

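The fingertip appears to end close to the TCP, not 14 mm ahead of it. Before pushing on, I'll lift clear and measure the real fingertip by differencing images.

```bash
python3 -c "
from workcell import robot; import numpy as np
print(robot.read_state()['position']); np.save('s1.npy',robot.camera('scene')['img'])"
```

```text
[601.21408481  87.40507214 196.54767694]
```

>>> jog_arm(
  steps=[
    [[0,0,-0.3],0],
    [[0,0,-0.3],0],
    [[0,0,0],0],
    [[0,0,0],0],
  ],
)

```text
time: 4.22
position: [602.2, 87.4, 246.3]
orientation: [3.138, -0.001, 1.341]
ft_force: [-0.8, 0.2, -0.4]
gripper_width: 0.1
grip_force: 0.0
```

```bash
python3 - <<'E'
from workcell import robot
from h import *
st(robot); s=robot.camera("scene"); np.save('s2.npy',s["img"])
p=robot.read_state()["position"]
for dz in(0,-14): print(dz,proj(s,p+[0,0,dz]))
g=s["img"].max(2); q=proj(s,p).astype(int)
print(g[q[1]-8:q[1]+14, q[0]-14:q[0]+14])
E
python3 look.py
```

```text
t 4.2167 pos [602.2  87.4 246.3] yaw err 0.003 u 130.4 mx 0.2 vtip 67.3 F [-0.8  0.2 -0.4] w 0.1 q [ 0.14  0.31  1.65 -0.    1.18  0.37]
0 [340.3581687  161.69159312]
-14 [340.21476661 166.22766433]
[[120 153 154 154 162 161 162 161 113  87  38  84  79  62  23  16  21  23
   22  23  16 120 159 157 159 160 163 163]
 [119 119 120 120 151 160 160 162 125  86  36  84  77  62  18  20  18  22
   19  18  16 158 159 160 159 162 164 163]
 [120 120 118 119 119 151 152 152 145  87  37  85  78  62  20  17  21  18
   19  19  16 160 160 161 162 162 163 162]
 [119 120 120 120 119 119 120 120 137  88  36  85  79  61  20  19  18  18
   19  16  17 159 160 161 160 161 163 162]
 [121 119 120 119 120 121 121 119 111  85  38  84  77  60  21  18  23  20
   21  18  16 162 163 162 161 161 164 163]
 [121 120 120 121 121 124 123 121 114  89  39  85  76  49  19  18  19  22
   21  14  32 163 166 165 161 163 163 164]
 [119 120 120 121 119 123 122 121 120  93  39  84  76  48  21  20  18  20
   23  54 104 160 165 166 165 163 163 163]
 [119 120 121 121 121 120 121 119 116  92  52  84  78  53  18  17  19  41
  100 12
[... 1474 characters left out ...]
22 121 121 120 123 121 123 123 122 122
  123 123 125 125 122 120 120 116 105 104]
 [103 103 104 104 120 121 120 120 121 119 122 120 121 112 111 116 124 124
  126 124 124 123 121 120 116 104 103 103]]
t 4.2667 pos [601.3  87.4 245. ] yaw err 0.003 u 130.2 mx -0.6 vtip 66.0 F [-0.4  0.5 -0.5] w -0.1 q [0.14 0.31 1.65 0.   1.18 0.37]
scene blue r 120 ang -15.9 n 73
scene blue r 118 ang -75.5 n 61
scene blue r 120 ang 42.9 n 64
scene blue r 119 ang -136.4 n 26
scene yel r 120 ang 102.6 n 73
scene yel r 120 ang 162.5 n 46
scene red r 62 ang 172.9 n 43
scene red r 76 ang 132.3 n 57
top blue r 116 ang -76.8 n 47
top blue r 120 ang -17.0 n 49
top blue r 119 ang 42.0 n 74
top yel r 118 ang 102.3 n 65
```

Measured and confirmed: the fingertip ends about at the TCP height, so I'll use that. To keep the grasp point well away from any spoke, I'll open the jaw partly and push with one finger only, with the grasp point offset about 22 mm along the axle.

>>> jog_arm(
  steps=[
    [[0,0.28,0],0],
    [[0,0,0],0],
    [[0,0,0],0],
    [[0,0,0],0],
  ],
  jaw=0.35,
)

```text
time: 4.7
position: [622.0, 82.2, 243.2]
orientation: [-3.14, 0.001, 1.341]
ft_force: [0.1, -0.2, -0.3]
gripper_width: 29.6
grip_force: 0.0
```

```bash
sed -i 's/p\[2\]-14-165/p[2]+3-165/; s/p\[2\]-179/p[2]-162/' h.py
python3 - <<'E'
from workcell import robot
from h import *
st(robot,(130,22,1)); 
c=robot.camera("scene"); p=robot.read_state()["position"]
X=np.array([np.cos(YAW),np.sin(YAW),0])
b=c["img"][110:210,280:410].copy()
b=cv2.convertScaleAbs(cv2.resize(b,None,fx=6,fy=6,interpolation=cv2.INTER_CUBIC),alpha=1.8)
for mx in(-22,0,22):
  for dz in(0,-14):
    q=(proj(c,p+X*mx+[0,0,dz])-[280,110]+.5)*6; cv2.circle(b,tuple(int(v) for v in q),4,(255,0,255) if dz==0 else (0,255,0),-1)
cv2.imwrite("pics/e.png",b[:,:,::-1])
E
```

```text
t 4.7 pos [622.   82.2 243.2] yaw err 0.003 u 129.9 mx 20.7 vtip 81.2 F [ 0.1 -0.2 -0.3] w 29.6 q [0.13 0.34 1.61 0.   1.19 0.36]
shares [0.   0.02 1.  ]
```

View pics/e.png

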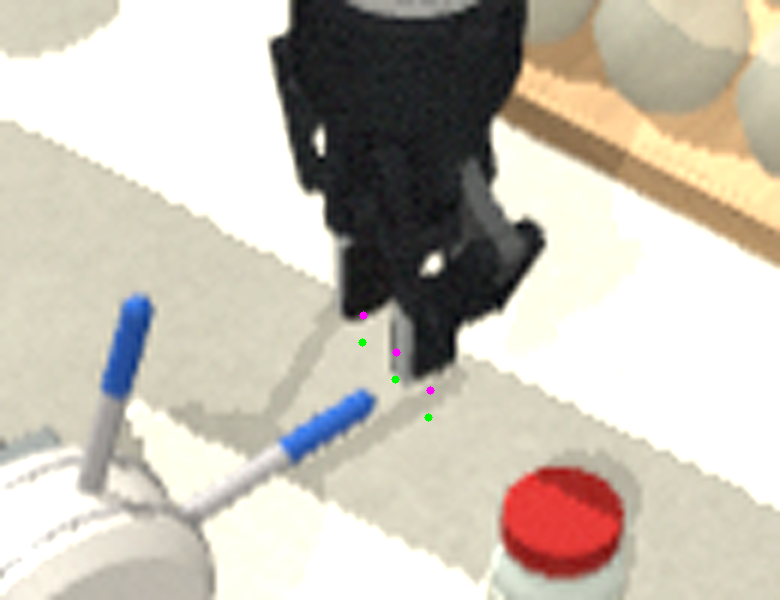

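The fingertips end at the TCP height. The rear finger (365,315) stands over the spoke plane and the front finger (430,375) is clear of it. I'll push spoke 3 down to just past level.

>>> jog_arm(
  steps=[
    [[0,0.02,0.25],0],
    [[0,0,0.25],0],
    [[0,0,0.2],0],
    [[0,0,0.15],0],
    [[0,0,0.15],0],
  ],
)

```text
time: 5.17
position: [624.1, 82.2, 163.6]
orientation: [-3.142, -0.0, 1.341]
ft_force: [-0.3, 0.8, 1.8]
gripper_width: 29.8
grip_force: 0.7
```

>>> jog_arm(
  steps=[
    [[0,0,0],0],
    [[0,0,0],0],
  ],
)

```text
time: 5.33
position: [623.8, 81.8, 163.7]
orientation: [-3.14, 0.001, 1.341]
ft_force: [0.3, -0.5, 0.1]
gripper_width: 29.9
grip_force: 0.0
```

```bash
python3 look.py
```

```text
t 5.3333 pos [623.8  81.8 163.7] yaw err 0.004 u 130.0 mx 22.5 vtip 1.7 F [ 0.3 -0.5  0.1] w 29.9 q [ 0.13  0.42  1.68 -0.    1.04  0.36]
scene blue r 120 ang -29.8 n 76
scene blue r 119 ang 29.0 n 60
scene blue r 112 ang -89.8 n 34
scene blue r 121 ang -150.9 n 28
scene yel r 120 ang 88.5 n 72
scene yel r 120 ang 148.3 n 57
scene red r 74 ang 117.8 n 61
top blue r 115 ang -91.2 n 44
top blue r 120 ang 27.4 n 69
top yel r 119 ang 88.1 n 80
top red r 121 ang 142.2 n 23
```

>>> jog_arm(
  steps=[
    [[0,0,-0.4],0],
    [[0,0,-0.4],0],
    [[0,0,-0.4],0],
    [[0,0,-0.4],0],
    [[0,0,-0.4],0],
  ],
)

```text
time: 5.85
position: [624.3, 81.8, 326.9]
orientation: [3.14, -0.0, 1.341]
ft_force: [1.2, 0.5, -0.4]
gripper_width: 30.2
grip_force: 0.0
```

>>> jog_arm(
  steps=[
    [[-0.45,0,0],0],
    [[-0.45,0,0],0],
    [[-0.38,0,0],0],
    [[0,0,0.4],0],
    [[0,0,0.35],0],
  ],
)

```text
time: 6.27
position: [602.0, -19.7, 266.2]
orientation: [3.136, -0.001, 1.339]
ft_force: [1.2, 0.5, -1.7]
gripper_width: 30.1
grip_force: 0.0
```

```bash
python3 -c "
from workcell import robot; from h import *; st(robot,(67,22,85))"
```

```text
t 6.2667 pos [602.  -19.7 266.2] yaw err 0.001 u 26.1 mx 24.7 vtip 104.2 F [ 1.2  0.5 -1.7] w 30.1 q [-0.04  0.28  1.64 -0.    1.21  0.2 ]
shares [ 0.51 -0.03  0.24]
```

>>> jog_arm(
  steps=[
    [[0.2,-0.03,0.02],0],
    [[0.16,0,0.1],0],
    [[0.16,0,0.12],0],
    [[0.12,0,0.14],0],
    [[0.12,0,0.14],0],
  ],
)

```text
time: 6.68
position: [613.7, 43.4, 222.7]
orientation: [3.139, -0.001, 1.342]
ft_force: [1.6, -2.1, 0.9]
gripper_width: 29.9
grip_force: 1.0
```

>>> jog_arm(
  steps=[
    [[0,0,0],0],
  ],
)

```text
time: 6.77
position: [612.1, 44.1, 220.2]
orientation: [-3.139, 0.0, 1.343]
ft_force: [-1.8, -0.1, 0.5]
gripper_width: 29.7
grip_force: 0.0
```

```bash
python3 look.py
```

```text
t 6.7667 pos [612.1  44.1 220.2] yaw err 0.005 u 90.5 mx 19.8 vtip 58.2 F [-1.8 -0.1  0.5] w 29.7 q [0.07 0.34 1.66 0.   1.14 0.3 ]
scene blue r 120 ang 0.3 n 64
scene blue r 106 ang -59.9 n 17
scene blue r 120 ang -119.9 n 32
scene blue r 121 ang 179.1 n 31
scene yel r 120 ang 59.1 n 68
scene yel r 119 ang 118.6 n 74
scene red r 74 ang 87.8 n 77
top blue r 135 ang -59.7 n 22
top yel r 120 ang 58.1 n 90
top yel r 117 ang 118.2 n 46
top red r 95 ang 122.5 n 32
```

>>> jog_arm(
  steps=[
    [[0.06,0.02,0.14],0],
    [[0.08,0,0.14],0],
    [[0.16,0,0.1],0],
    [[0.1,0,0.12],0],
    [[0.1,0,0.12],0],
  ],
)

```text
time: 7.28
position: [623.4, 81.3, 171.8]
orientation: [-3.141, 0.0, 1.341]
ft_force: [0.8, -1.5, 0.7]
gripper_width: 29.8
grip_force: 0.7
```

>>> jog_arm(
  steps=[
    [[0,0,0],0],
  ],
)

```text
time: 7.37
position: [622.2, 82.1, 170.3]
orientation: [-3.138, 0.0, 1.342]
ft_force: [0.1, -0.3, -0.2]
gripper_width: 30.0
grip_force: 0.0
```

```bash
python3 look.py
```

```text
t 7.3667 pos [622.2  82.1 170.3] yaw err 0.004 u 129.9 mx 20.9 vtip 8.3 F [ 0.1 -0.3 -0.2] w 30.0 q [0.13 0.41 1.67 0.   1.06 0.36]
scene blue r 119 ang -26.0 n 76
scene blue r 114 ang -86.5 n 42
scene blue r 121 ang -147.0 n 28
scene blue r 120 ang 152.0 n 48
scene yel r 120 ang 32.8 n 65
scene yel r 120 ang 92.5 n 73
scene red r 75 ang 61.3 n 104
top blue r 114 ang -87.1 n 38
top yel r 122 ang 31.3 n 75
top yel r 119 ang 92.1 n 77
top red r 69 ang 94.0 n 56
```

>>> jog_arm(
  steps=[
    [[0,0,-0.4],0],
    [[0,0,-0.4],0],
    [[0,0,-0.4],0],
    [[0,0,-0.4],0],
    [[0,0,-0.35],0],
  ],
)

```text
time: 7.88
position: [623.2, 80.4, 331.8]
orientation: [3.14, -0.001, 1.341]
ft_force: [0.5, 0.2, -0.1]
gripper_width: 29.8
grip_force: 0.0
```

>>> jog_arm(
  steps=[
    [[-0.45,0,0],0],
    [[-0.45,0,0],0],
    [[-0.43,0,0],0],
    [[0,0,0.4],0],
    [[0,0,0.35],0],
  ],
)

```text
time: 8.3
position: [599.5, -25.2, 270.4]
orientation: [3.137, -0.001, 1.338]
ft_force: [0.6, 0.4, -0.7]
gripper_width: 29.9
grip_force: 0.0
```

>>> jog_arm(
  steps=[
    [[0.22,0,0.02],0],
    [[0.16,0,0.1],0],
    [[0.16,0,0.1],0],
    [[0.13,0,0.13],0],
    [[0.12,0,0.14],0],
  ],
)

```text
time: 8.72
position: [614.5, 40.0, 230.0]
orientation: [3.139, -0.001, 1.342]
ft_force: [1.5, -1.7, 2.4]
gripper_width: 29.9
grip_force: 1.0
```

>>> jog_arm(
  steps=[
    [[0,0,0],0],
  ],
)

```text
time: 8.8
position: [612.9, 40.7, 227.5]
orientation: [-3.139, -0.0, 1.343]
ft_force: [0.2, -0.1, -1.1]
gripper_width: 29.8
grip_force: 0.0
```

```bash
python3 look.py
```

```text
t 8.8 pos [612.9  40.7 227.5] yaw err 0.005 u 87.4 mx 21.4 vtip 65.5 F [ 0.2 -0.1 -1.1] w 29.8 q [0.06 0.34 1.65 0.   1.16 0.29]
scene blue r 105 ang -56.0 n 16
scene blue r 119 ang -115.3 n 35
scene blue r 123 ang -176.6 n 34
scene blue r 120 ang 122.8 n 59
scene yel r 119 ang 4.2 n 70
scene yel r 119 ang 63.1 n 74
scene red r 75 ang 33.6 n 118
top blue r 134 ang -56.4 n 23
top blue r 120 ang 123.4 n 39
top yel r 119 ang 62.8 n 88
```

>>> jog_arm(
  steps=[
    [[0.06,0,0.15],0],
    [[0.1,0,0.14],0],
    [[0.14,0,0.14],0],
    [[0.14,0,0.13],0],
    [[0.08,0,0.1],0],
  ],
)

```text
time: 9.32
position: [622.6, 80.3, 175.2]
orientation: [-3.14, 0.0, 1.341]
ft_force: [0.3, 0.2, 1.1]
gripper_width: 29.8
grip_force: 0.6
```

>>> jog_arm(
  steps=[
    [[0,0,0.03],0],
    [[0,0,0],0],
  ],
)

```text
time: 9.48
position: [622.0, 79.7, 173.2]
orientation: [-3.139, 0.0, 1.342]
ft_force: [-0.8, -0.4, 0.7]
gripper_width: 30.0
grip_force: 0.0
```

```bash
python3 look.py
```

```text
t 9.4833 pos [622.   79.7 173.2] yaw err 0.004 u 127.5 mx 21.2 vtip 11.2 F [-0.8 -0.4  0.7] w 30.0 q [0.12 0.41 1.67 0.   1.06 0.35]
scene blue r 112 ang -85.5 n 38
scene blue r 120 ang -145.8 n 27
scene blue r 119 ang 93.0 n 63
scene blue r 120 ang 153.0 n 47
scene yel r 120 ang -25.1 n 77
scene yel r 120 ang 33.8 n 68
scene red r 75 ang 4.5 n 108
top blue r 112 ang -85.9 n 39
top blue r 119 ang 92.9 n 66
top yel r 118 ang 33.5 n 82
top red r 80 ang 2.9 n 122
```

>>> jog_arm(
  steps=[
    [[0.02,0,0.03],0],
    [[0,0,0.03],0],
    [[0,0,0.03],0],
    [[0,0,0.02],0],
    [[0,0,0],0],
  ],
)

```text
time: 10.0
position: [623.4, 80.5, 165.6]
orientation: [3.141, -0.0, 1.341]
ft_force: [0.4, -0.4, 0.7]
gripper_width: 29.9
grip_force: 0.4
```

```bash
python3 look.py
```

```text
t 10.0 pos [623.4  80.5 165.6] yaw err 0.003 u 128.5 mx 22.4 vtip 3.6 F [ 0.4 -0.4  0.7] w 29.9 q [0.13 0.42 1.68 0.   1.04 0.36]
scene blue r 110 ang -87.9 n 32
scene blue r 121 ang -148.5 n 28
scene blue r 120 ang 90.1 n 63
scene blue r 119 ang 150.3 n 51
scene yel r 120 ang -27.8 n 77
scene yel r 121 ang 31.2 n 67
scene red r 75 ang 1.8 n 112
top blue r 113 ang -88.8 n 39
top blue r 118 ang 89.2 n 68
top yel r 118 ang 30.5 n 77
top red r 78 ang 0.2 n 121
```

>>> jog_arm(
  steps=[
    [[0,0,-0.1],0],
    [[0.1,0,-0.4],0],
    [[0.1,0,-0.4],0],
    [[0,0,-0.4],0],
    [[0,0,-0.4],0],
  ],
)

```text
time: 10.52
position: [626.5, 96.4, 303.9]
orientation: [-3.141, 0.0, 1.342]
ft_force: [0.8, 0.5, -0.0]
gripper_width: 29.9
grip_force: 0.0
```

>>> jog_arm(
  steps=[
    [[0.4,0,-0.2],0],
    [[0.4,0,-0.2],0],
    [[0.4,0,0],0],
    [[0,0,0],0],
    [[0,0,0],0],
  ],
)

```text
time: 10.93
position: [648.5, 190.9, 334.1]
orientation: [-3.141, 0.0, 1.344]
ft_force: [-0.4, -0.4, -0.3]
gripper_width: 29.8
grip_force: 0.0
```

```bash
python3 look.py f
```

```text
t 10.9333 pos [648.5 190.9 334.1] yaw err 0.006 u 241.8 mx 21.3 vtip 172.1 F [-0.4 -0.4 -0.3] w 29.8 q [ 0.28  0.36  1.39 -0.    1.4   0.51]
scene blue r 119 ang -87.7 n 55
scene blue r 121 ang -148.5 n 28
scene blue r 120 ang 90.1 n 63
scene blue r 119 ang 150.3 n 51
scene yel r 120 ang -27.7 n 81
scene yel r 120 ang 31.2 n 66
scene red r 75 ang 1.8 n 113
top blue r 120 ang -88.0 n 62
top blue r 127 ang -147.7 n 19
top blue r 118 ang 89.4 n 67
top yel r 120 ang -29.1 n 76
top yel r 119 ang 30.5 n 78
top red r 78 ang 0.2 n 121
```

View pics/f.png

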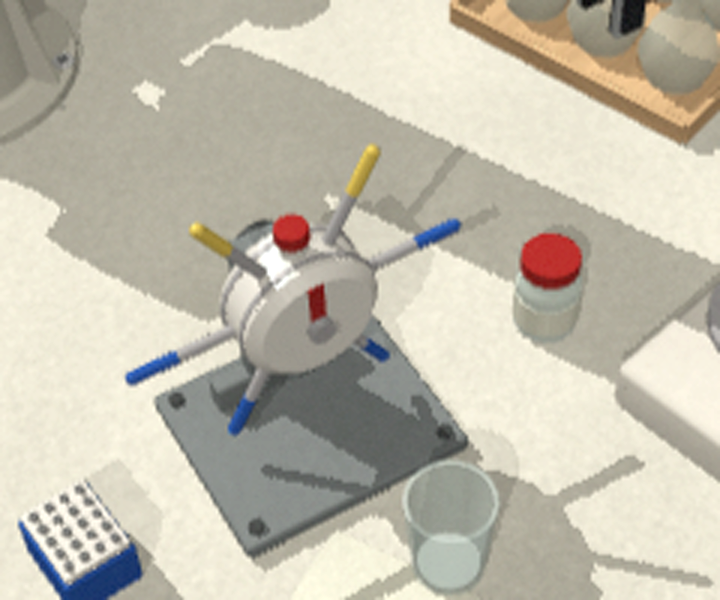

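The neck stands upright, with its red cap at crop (291,232) and t about 1° from straight up. The mixer and the bystanders haven't moved, and the hand is clear.

```bash
python3 -c "
from workcell import robot; print(robot.job_done())"
```

```text
the job is handed in; nothing more can be done
None
```

The job is handed in: by the cameras the neck points up to within about 1° and is at rest, nothing else has moved and the hand is clear, but the first, shut-finger push on spoke 3 came within about 1 mm of the grasp-point limit by my estimate, and no verdict was returned.

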